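# Unload the mini centrifuge and hold the sample up to the inspection camera

## Task

The spin is over: swing the centrifuge's clear lid all the way back and leave it open, then return the black-capped balance vial from the rotor to any free hole of the white vial rack, standing fully down in it. Then take the white-capped sample vial out of the rotor and hold it upright in the air in front of the lens of the inspection stand, the middle of its glass at lens height and on the lens's line, midway between lens and lit panel. Finish while still holding it there, steady; do not lay or drop the sample on the worktop, bump the inspection stand or disturb the other things.

Things in the scene. Friction and masses are not known exactly. Their poses are not given: they have to be found in the camera images.
- lid (a joint): lid of the mini centrifuge, rad: 0 shut, 1.75 fully back against its stop. Hinge friction keeps it wherever it is left; about 1.5 N lifts it at the tab. It starts shut or a little ajar (up to 0.12)
- centrifuge: mini centrifuge, fixed: round white tub 145 mm across, top edge 80 mm above the worktop, blue band, clear domed lid (top 117 mm high when shut). Origin on the rotor axis at the underside; its x axis points from the front (control panel, lid tab) to the hinge at the back, z up. The control panel at the front reaches out to x = -90 mm and is 40 mm high
- lid_tab (a point): centre of the blue tab at the lid's front edge, the part to open it by: a block 24 mm (along the centrifuge's x) x 26 mm (along y) x 10 mm high; it stands clear of the tub, with a free side to left and right. Pinched across its 26 mm it can turn between the fingers while the lid swings. It lies 170 mm ahead of and 6 mm above the hinge axis when the lid is shut
- lid_hinge (a point): point on the lid's hinge axis, 79 mm behind the rotor axis, 77.5 mm above the worktop; the axis runs along the centrifuge's y, and the lid opens upward and back
- sample_vial: closed glass sample vial with a white screw cap and yellow contents, 16.4 mm diameter (cap too), 59 mm tall, the cap being the top 11 mm, 15 to 25 g. Origin: centre of its underside; z runs along its axis to the cap. At the start it stands in a sleeve of the rotor; pull it out along its own axis
- rotor: blue rotor in the tub, may stand at any angle and turns at a touch. Origin on its axis; z up. Four sleeves (19 mm bore) 90 deg apart, at its +-x and +-y, lean 25 deg (0.436 rad), mouths up and inward, highest rim 79 mm above the worktop. A seated vial has 32 mm in the sleeve and 27 mm standing out: underside 46 mm from the rotor axis, 45 mm above the worktop; cap top 21 mm from it, 100 mm up
- sample_glass (a point): middle of the sample vial's glass, on its axis, 24 mm above its underside
- balance_vial: closed glass balance vial with a black screw cap and clear contents, otherwise like the sample vial; it stands in the sleeve across the rotor from the sample, leaning the other way
- vial_rack: fixed white plastic block, 68 mm (x) x 130 mm (y) x 36 mm high, with two rows of four round holes, 21 mm across with chamfered mouths and 31 mm deep: centres at x = +-15.5 mm, y = +-15.5 and +-46.5 mm. Origin: centre of its underside; a seated vial's underside is 5 mm above that and 28 mm of it stand out
- rack_vial_0: black-capped vial with yellow contents that stays in its rack hole at x = +15.5, y = -46.5 mm; origin as for the sample vial
- rack_vial_1: another such vial that stays in the rack hole at x = +15.5, y = -15.5 mm
- inspection_stand: fixed stand: dark base plate 290 x 90 mm, 13 mm high, with a black camera on a column at one end (lens 130 mm above the worktop, column top 162 mm) and a lit white panel 96 mm wide at the other (top 164 mm high). Origin: centre of the underside; its x axis points from the lens to the panel. The free gap between lens and panel is 200 mm, from x = -84 to +114 mm
- focus (a point): the place for the middle of the sample's glass: the point on the lens's line midway between lens and panel, 130 mm above the worktop; axes as the stand's
- flask: conical flask with yellow contents, 65 mm wide, 104 mm high, a bystander; origin at its underside
- dropper_bottle: dropper bottle with yellow contents and black rubber bulb, 38 mm wide, 102 mm high, a bystander; origin at its underside

How it is judged:
By the outcome, as a careful person would: the job done as asked, in the order asked, and still so for the second after the job is handed in, while the arm keeps its last pose, push and grip.
It also fails if it takes over 67 s, if anything falls off the work surface, if the arm or the gripper's body presses on something with over 40 N, if the wrist force passes 120 N, or if a joint passes its speed limit or range.

## Robot

A 6-joint arm with a two-finger parallel gripper is mounted at the origin on a cart in front of the work surface, level with it; the furniture and walls round the work are solid. World frame = base frame: x ahead of the robot, y to its left, z up, the work surface at z = 0. Lengths are in m, angles in degrees, forces in N, time in s.
With the tool pointing down it reaches from about 0.3 to 0.85 m from the base axis. Payload 5.4 kg.
Tool frame: the origin (TCP) lies at the very end of the fingers, on their centre line; the grasp point (between the pads) lies 19 mm behind it; z points along the fingers, y is the line along which they close (so a half turn about z gives the same grasp; the last joint's range is limited). The gripper opens to 85 mm and grips with 20 to 120 N. Pads are 22 mm wide; open, the fingers measure 114 mm over their backs; the gripper's body (76 mm by 85 mm) begins 54 mm behind the grasp point. The pads swing forward as they close: fully open they stand 13 mm farther back than shut.
Start: joints at [-78.444, 9.076, 91.501, -0, 79.423, -12.038], TCP at [0.23, -0.527, 0.231] pointing down, gripper open.
Joint ranges: [-166.64, 166.64], [-54.1, 131.32], [10.49, 154.53], [-73.88, 253.88], [9.74, 151.15], [-171.62, 171.62]. Speed limits (degrees/s): [147.25, 147.25, 180, 180, 180, 180].

## Interface

Orientations are given as a 3x3 rotation matrix whose columns are the frame's x, y, z axes.
In Python, from station import monitor, imaging, ticket, nets gives the robot as it stands.
- The arm moves only by the tool carry_out, never from a script. Its argument "commands" is one flat list of numbers, 6 for each row, row after row: the shift along the tool's x, y, z in units of 30 mm (1.0 is 30 mm), then the turn, a rotation vector about the tool's x, y, z in units of 5 degrees (1.0 is 5 degrees). In form: [x, y, z, ax, ay, az, x, y, z, ax, ay, az, ...]. A call has exactly 5 rows; each row shifts and turns the commanded pose from where the row before left it, along the tool's axes as they then stand; what a row does not reach is not made up. A row lasts 1/12 s, in which the tool goes at most 41.7 mm and 7.16 degrees, less where a joint would pass 70% of its speed; a pose out of reach is approached as far as the arm can. A call is refused whole if a number of a shift passes 1 or a number of a turn 1, either way. A call with a gripper value outside its range is refused whole. "fingers" is the opening, from 0 (shut) to 1 (fully open), set as the call begins (left out, the last holds). The fingers move at their own pace and stop on an object; the grip force is fixed at half the most. Time passes only in rows, so rows that do not move let the fingers close, or fill a call up. It gives the time, the measured TCP pose, the force, the opening and the grip force at its end, in the units of the state.
- monitor.get_obs(): the state, without advancing time (a new reading comes with each control period).
- imaging.grab_frame(name): name is "side" or "top" or "wrist"; returns the picture (480x640x3 uint8, blue, green, red); there is no depth.
- imaging.camera_model(name): a dict with "camera_matrix" (3x3 intrinsics, pixels), "R" (3x3) and "t" (3): a world point X has camera coordinates R X + t. Camera axes: x right, y down, z forward; pixel columns grow to the right and rows downward; lengths in m; the calibration is good to about 2 mm. A picture is of the moment at which its call begins: read the wrist's pose just before it. camera_model takes no time and is no camera call; for the wrist camera it gives the pose at the moment of the call.
- ticket.job_done(): hands the job in; it is judged then, once.
Trained networks look in the newest picture that a camera, given by its name, has taken for a name from the list of things; names that differ only in an ending like _2 or _b are one class to them, and where a whole thing is asked for, a point or a joint stands for the part that bears it (a point fixed in the world has none). Each returns a list of dicts, best first, with "conf" (0 to 1); they miss things now and then, are a little off and sometimes report something else, mostly with a low value. They report only what shows in the picture. A call takes as long as a camera call.
- nets.spot_in(camera, label): "box" ([centre column, centre row, width, height] in pixels, round what is visible of it).
The state is a dict: "t": time; "q": joint angles; "qvel": joint speeds; "joint_torque": joint torques, N m; "tcp_pos": TCP position; "eef_rot": TCP orientation; "ft_force": force on the tool from outside, world axes, zero at the start; "wrist_torque": the same for the moment, N m; "gripper_width": opening from 0.0 (shut) to 1.0 (fully open); "grip_force": force on a finger pad.
Only numpy, scipy, OpenCV 4.12 (cv2) and the standard library are available. Lean on these libraries where they do the work, as an engineer would, in place of code of your own. Each camera call takes 0.05 s, during which the arm holds its last target. There are 200 camera calls.

## Working session

There is one attempt and no reset: what is moved stays moved. The work goes in short steps, Python scripts to look and compute and a tool call to move; the robot and the scene stay as the last step left them, time stands still between calls to the robot, and variables do not carry over. Pictures are saved under pics/ and viewed, at most 10 in all, crops included, and the job is handed in when it is done.

Besides the shell and the picture viewer there is one more tool, called after ">>>" by a JSON object that holds its "api" and its "payload". carry_out: Moves the arm, as the interface text tells. Its arguments: {"type":"object","properties":{"commands":{"type":"array"},"fingers":{"type":"number"}},"required":["commands"]}

```bash
mkdir -p pics; python3 - <<'E'
from station import monitor, imaging, ticket, nets
import cv2, numpy as np
np.set_printoptions(precision=4,suppress=True)
print(monitor.get_obs())
for c in ["top","side"]:
    f=imaging.grab_frame(c); cv2.imwrite(f"pics/{c}0.png",f)
    m=imaging.camera_model(c); print(c,m)
    for l in ["lid","centrifuge","lid_tab","sample_vial","balance_vial","rotor","vial_rack","rack_vial_0","inspection_stand","flask","dropper_bottle"]:
        print(l,[(np.round(d["box"]).tolist(),round(d["conf"],2)) for d in nets.spot_in(c,l)[:3]])
E
```

```text
{'t': 0.0, 'q': array([-78.4425,   9.1136,  91.5727,   0.0009,  79.4229, -12.039 ]), 'qvel': array([-0.013 ,  0.0599,  0.0178,  0.0289, -0.0409, -0.0849]), 'joint_torque': array([ -0.0017, -39.5989, -33.1437,  -0.0003,   0.0083,   0.    ]), 'tcp_pos': array([ 0.23  , -0.5263,  0.2303]), 'eef_rot': array([[ 0.9164,  0.4003, -0.0004],
       [ 0.4003, -0.9164,  0.0019],
       [ 0.0004, -0.0019, -1.    ]]), 'ft_force': array([ 0.911 , -0.2633, -0.4043]), 'wrist_torque': array([ 0.0032, -0.0097, -0.0221]), 'grip_force': 0.0, 'gripper_width': 0.9986278882055005}
top {'camera_matrix': array([[456.5969,   0.    , 321.8192],
       [  0.    , 456.5969, 233.3187],
       [  0.    ,   0.    ,   1.    ]]), 'R': array([[ 0.0227, -0.9997, -0.011 ],
       [-0.9824, -0.0203, -0.1857],
       [ 0.1854,  0.015 , -0.9825]]), 't': array([0.0582, 0.5751, 1.0043])}
lid [([303.0, 249.0, 67.0, 78.0], 0.68)]
centrifuge [([304.0, 249.0, 71.0, 85.0], 0.97), ([305.0, 247.0, 68.0, 84.0], 0.49), ([377.0, 177.0, 19.0, 21.0], 0.25)]
lid_tab [([303.0, 247.0, 63.0, 85.0], 0.59)]
sample_vial [([306.0, 248.0, 66.0, 
[... 482 characters left out ...]
, -0.7568, -0.4625]]), 't': array([0.5336, 0.2331, 0.7667])}
lid [([332.0, 259.0, 101.0, 51.0], 0.81)]
centrifuge [([328.0, 278.0, 112.0, 87.0], 0.88), ([413.0, 204.0, 106.0, 113.0], 0.44)]
lid_tab [([335.0, 260.0, 100.0, 49.0], 0.73), ([287.0, 352.0, 15.0, 27.0], 0.41)]
sample_vial []
balance_vial [([171.0, 331.0, 39.0, 74.0], 0.52)]
rotor [([298.0, 221.0, 17.0, 39.0], 0.46)]
vial_rack [([286.0, 381.0, 99.0, 84.0], 0.72)]
rack_vial_0 [([303.0, 340.0, 9.0, 23.0], 0.77), ([411.0, 206.0, 106.0, 114.0], 0.48)]
inspection_stand [([412.0, 204.0, 106.0, 116.0], 0.98)]
flask [([172.0, 330.0, 40.0, 71.0], 0.85), ([328.0, 281.0, 117.0, 88.0], 0.48)]
dropper_bottle [([298.0, 221.0, 20.0, 38.0], 0.73)]
```

```bash
python3 - <<'E'
import cv2
f=cv2.imread("pics/top0.png")[170:330,190:530]; cv2.imwrite("pics/t1.png",cv2.resize(f,(800,376),interpolation=cv2.INTER_CUBIC))
f=cv2.imread("pics/side0.png")[130:430,140:480]; cv2.imwrite("pics/s1.png",cv2.resize(f,(680,600),interpolation=cv2.INTER_CUBIC))
E
```

```text
(no output)
```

View pics/t1.png

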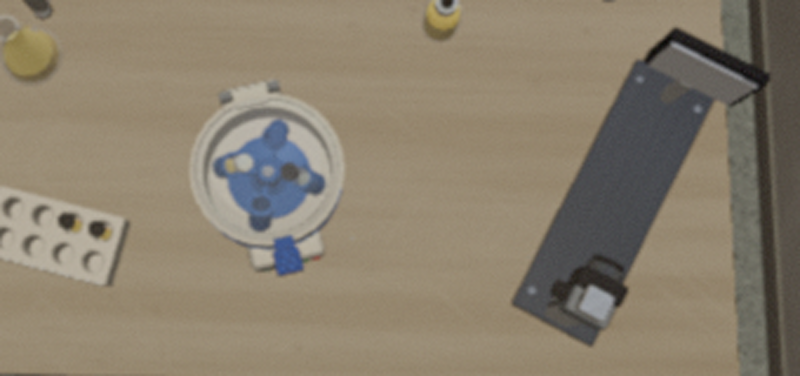

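View pics/s1.png

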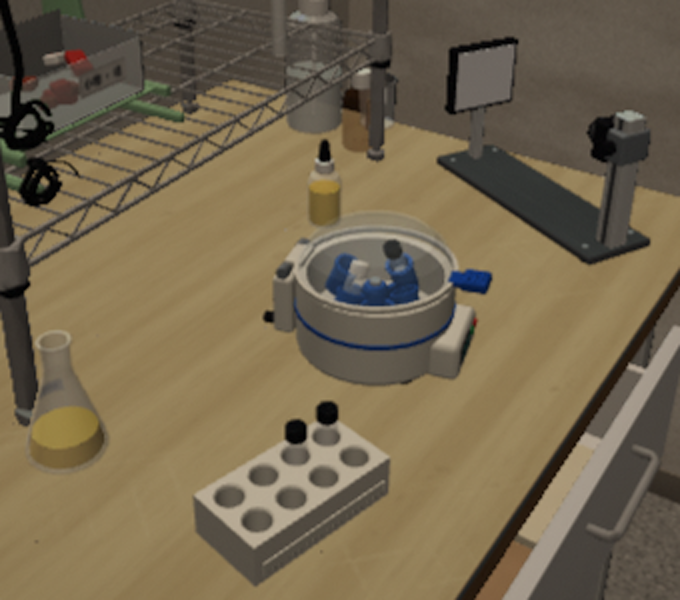

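The top view shows the centrifuge at about (267,170) in the crop, with its tab at (288,256), white cap at (245,163) and black cap at (289,172). The stand is at the right with the panel at the far end. The rack is at the left, and its two nearest holes on the right side are free or filled as described.

```bash
cat > h.py <<'E'
import numpy as np, cv2
from station import monitor, imaging, ticket, nets
np.set_printoptions(precision=4,suppress=True)
def ray(m,p,z):
    K,R,t=m["camera_matrix"],np.array(m["R"]),np.array(m["t"])
    d=R.T@np.linalg.solve(K,[p[0],p[1],1.]); c=-R.T@t
    return c+d*(z-c[2])/d[2]
def proj(m,X):
    x=m["camera_matrix"]@(np.array(m["R"])@np.array(X)+m["t"]); return x[:2]/x[2]
E
python3 - <<'E'
from h import *
T=imaging.camera_model("top");S=imaging.camera_model("side")
t=lambda x,y:(190+x/2.353,170+y/2.353)
s=lambda x,y:(140+x/2,130+y/2)
def P(n,z,a=None,b=None):
    print(n, ray(T,t(*a),z)[:2] if a else '', ray(S,s(*b),z)[:2] if b else '')
P("rimL",.08,(190,170));P("rimR",.08,(345,170));P("rimT",.08,(267,93));P("rimB",.08,(267,247))
P("tab",.085,(288,256),(471,280));P("hinge",.0775,(250,93),(290,265))
P("white",.097,(245,163),(356,268));P("black",.097,(289,172),(393,248))
P("hub",.07,(268,171))
P("base nl",.013,(512,303),(585,248));P("base nr",.013,(592,345),(648,238));P("base fl",.013,(640,60),(438,158));P("base fr",.013,None,(490,145))
P("cam box top",.162,(598,303),(630,120))
P("rack r top far",.036,(128,220),(328,418));P("rack r near",.036,(108,280),(388,458))
P("rack leftnear",.036,None,(258,550));P("rack left far",.036,None,(196,497))
P("cap0",.064,(99,229),(327,412));P("cap1",.064,(69,221),(296,432))
P("holes",.036,(93,262),(355,457));P("h2",.036,(63,253),(322,476));P("h3",.036,(33,245),(291,497));P("h4",.036,(4,237),(257,520));P("h5",.036,(42,216),(263,475));P("h6",.036,(12,208),(229,497))
P("flask",.0,None,(68,455));P("bottle",0,(443,14),(323,215))
E
```

```text
rimL [0.5459 0.1849] 
rimR [0.549  0.0364] 
rimT [0.6232 0.1134] 
rimB [0.4737 0.1089] 
tab [0.4652 0.0886] [0.465  0.0873]
hinge [0.6235 0.1301] [0.6173 0.1458]
white [0.5509 0.1311] [0.5485 0.1438]
black [0.5431 0.0894] [0.5395 0.096 ]
hub [0.5482 0.1106] 
base nl [ 0.4296 -0.1331] [ 0.4399 -0.1471]
base nr [ 0.3903 -0.2115] [ 0.3903 -0.2075]
base fl [ 0.6824 -0.2686] [ 0.6783 -0.2579]
base fr  [ 0.6414 -0.3326]
cam box top [ 0.4241 -0.1808] [ 0.4178 -0.1617]
rack r top far [0.5017 0.2499] [0.4987 0.2607]
rack r near [0.4421 0.2664] [0.4363 0.2737]
rack leftnear  [0.4628 0.3974]
rack left far  [0.5285 0.3828]
cap0 [0.4891 0.2723] [0.4845 0.2836]
cap1 [0.4962 0.3018] [0.4907 0.3146]
holes [0.4594 0.2822] [0.4573 0.2864]
h2 [0.4676 0.3124] [0.4665 0.3165]
h3 [0.4749 0.3427] [0.4729 0.346 ]
h4 [0.4822 0.372 ] [0.4796 0.3765]
h5 [0.5039 0.3357] [0.5027 0.3393]
h6 [0.5112 0.3662] [0.5093 0.37  ]
flask  [0.6682 0.3756]
bottle [ 0.7324 -0.0661] [ 0.7263 -0.0693]
```

```bash
cat >> h.py <<'E'
from scipy.spatial.transform import Rotation as Ro
def plan(p,R=None):
    "shift (30 mm units, present tool axes) to p, then turn (5 deg units) to R"
    o=monitor.get_obs(); E=o["eef_rot"]
    print("t %.2f"%o["t"],"tcp",o["tcp_pos"],"F",o["ft_force"],"w %.3f g %.1f"%(o["gripper_width"],o["grip_force"]))
    print(" shift",E.T@(np.array(p)-o["tcp_pos"])/.03)
    if R is not None: print(" turn",np.degrees(Ro.from_matrix(E.T@R).as_rotvec())/5, "shift after turn",R.T@(np.array(p)-o["tcp_pos"])/.03)
def down(a,tilt=0):
    "tool pointing down, x axis at heading a deg; tilt about tool x"
    a=np.radians(a); x=np.array([np.cos(a),np.sin(a),0]); z=np.array([0,0,-1.]); 
    return np.c_[x,np.cross(z,x),z]@Ro.from_euler('x',tilt,degrees=True).as_matrix()
E
python3 - <<'E'
from h import *
plan([.435,.081,.25],down(15))
E
```

```text
t 1.20 tcp [ 0.2301 -0.5269  0.2313] F [0.0337 0.3668 0.251 ] w 0.999 g 0.0
 shift [ 14.3689 -15.8365  -0.6224]
 turn [-0.0002 -0.0003  1.7186] shift after turn [ 11.8414 -17.8056  -0.6231]
```

>>> {"api": "carry_out", "payload": {"commands": [0,0,-0.3,0,0,0.86,0,0,-0.3,0,0,0.86,0.66,-0.99,0,0,0,0,0.66,-0.99,0,0,0,0,0.66,-0.99,0,0,0,0]}}

```text
t: 1.62
tcp_pos: [0.2645, -0.4246, 0.2493]
eef_rot: [[0.966, 0.257, 0.0], [0.257, -0.966, 0.0], [0.0, 0.0, -1.0]]
ft_force: [0.3, -0.3, 0.6]
gripper_width: 1.0
grip_force: 0.0
```

>>> {"api": "carry_out", "payload": {"commands": [0.66,-0.99,0,0,0,0,0.66,-0.99,0,0,0,0,0.66,-0.99,0,0,0,0,0.66,-0.99,0,0,0,0,0.66,-0.99,0,0,0,0]}}

```text
t: 2.03
tcp_pos: [0.3218, -0.2548, 0.2494]
eef_rot: [[0.966, 0.258, 0.0], [0.258, -0.966, -0.0], [0.0, 0.0, -1.0]]
ft_force: [0.6, -0.8, 0.1]
gripper_width: 1.001
grip_force: 0.0
```

>>> {"api": "carry_out", "payload": {"commands": [0.66,-0.99,0,0,0,0,0.66,-0.99,0,0,0,0,0.66,-0.99,0,0,0,0,0.66,-0.99,0,0,0,0,0.66,-0.99,0,0,0,0]}}

```text
t: 2.45
tcp_pos: [0.3791, -0.0857, 0.2496]
eef_rot: [[0.966, 0.258, 0.001], [0.258, -0.966, -0.001], [0.001, 0.001, -1.0]]
ft_force: [0.5, -0.4, 0.9]
gripper_width: 0.999
grip_force: 0.0
```

>>> {"api": "carry_out", "payload": {"commands": [0.66,-0.99,0,0,0,0,0.66,-0.99,0,0,0,0,0.66,-0.99,0,0,0,0,0.66,-0.99,0,0,0,0,0.66,-0.99,0,0,0,0]}}

```text
t: 2.87
tcp_pos: [0.4364, 0.0836, 0.2496]
eef_rot: [[0.966, 0.259, 0.001], [0.259, -0.966, -0.0], [0.001, 0.0, -1.0]]
ft_force: [-0.3, -1.2, 0.6]
gripper_width: 0.998
grip_force: 0.0
```

```bash
python3 - <<'E'
from h import *
plan([.435,.081,.25],down(15))
m=imaging.camera_model("wrist"); f=imaging.grab_frame("wrist"); cv2.imwrite("pics/w0.png",f)
print(m); np.save("w0.npy",m,allow_pickle=True)
for l in ["lid_tab","lid","rotor","sample_vial","balance_vial"]: print(l,[(np.round(d["box"]).tolist(),round(d["conf"],2)) for d in nets.spot_in("wrist",l)[:2]])
E
```

```text
t 2.87 tcp [0.4364 0.0836 0.2496] F [-0.3059 -1.2495  0.6233] w 0.998 g 0.0
 shift [-0.0665  0.0725 -0.0143]
 turn [ 0.0047 -0.0098  0.0027] shift after turn [-0.0665  0.0725 -0.0143]
{'camera_matrix': array([[383.2947,   0.    , 322.7916],
       [  0.    , 383.2947, 242.8454],
       [  0.    ,   0.    ,   1.    ]]), 'R': array([[ 0.2591, -0.9659,  0.0007],
       [-0.9145, -0.2451,  0.3219],
       [-0.3108, -0.084 , -0.9468]]), 't': array([-0.031 ,  0.3713,  0.541 ])}
lid_tab [([325.0, 102.0, 199.0, 203.0], 0.6)]
lid [([325.0, 101.0, 202.0, 201.0], 0.69)]
rotor [([82.0, 70.0, 45.0, 26.0], 0.3)]
sample_vial []
balance_vial []
```

View pics/w0.png

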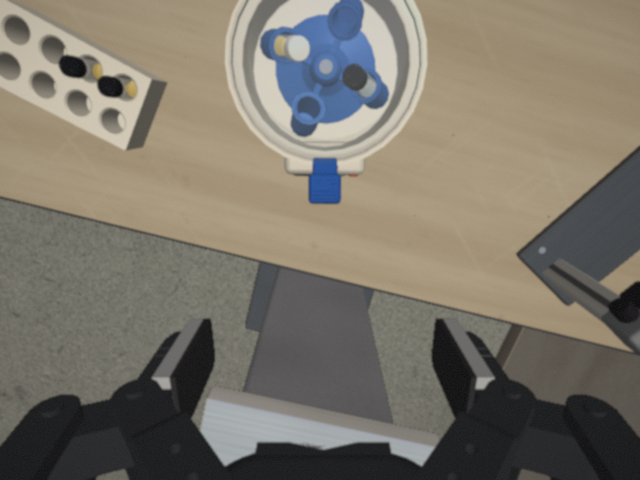

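The wrist view shows the tab centred at about (325,188), the rotor hub at (326,67), the white cap at (298,48), the black cap at (354,77), and the rack's right corner at (165,83).

```bash
python3 - <<'E'
from h import *
m=np.load("w0.npy",allow_pickle=True).item()
print("cam",-m["R"].T@m["t"])
for n,p,z in [("tabc",(325,189),.0885),("tab near edge",(325,203),.0885),("tab far",(325,174),.0885),("tabL",(310,189),.0885),("tabR",(341,189),.0885),("rimL",(226,60),.08),("rimR",(427,60),.08),("rimB",(325,158),.08),("hub",(326,67),.07),("white",(298,48),.097),("black",(354,77),.097),
 ("h1",(113,120),.036),("h2",(79,103),.036),("h3",(43,84),.036),("h4",(8,66),.036),("h5",(52,47),.036),("h6",(15,29),.036),("base nl",(518,254),.013),("base nr",(570,304),.013)]:
    print(n,ray(m,p,z))
E
```

```text
cam [0.5157 0.1065 0.3927]
tabc [0.4602 0.0896 0.0885]
tab near edge [0.4492 0.0866 0.0885]
tab far [0.4718 0.0927 0.0885]
tabL [0.4571 0.1012 0.0885]
tabR [0.4635 0.0772 0.0885]
rimL [0.5327 0.1852 0.08  ]
rimR [0.5714 0.0412 0.08  ]
rimB [0.4829 0.0956 0.08  ]
hub [0.5484 0.1125 0.07  ]
white [0.5523 0.1339 0.097 ]
black [0.5445 0.0911 0.097 ]
h1 [0.4615 0.2842 0.036 ]
h2 [0.4681 0.3142 0.036 ]
h3 [0.4758 0.345  0.036 ]
h4 [0.4826 0.3742 0.036 ]
h5 [0.5072 0.3387 0.036 ]
h6 [0.513  0.3687 0.036 ]
base nl [ 0.4324 -0.1298  0.013 ]
base nr [ 0.3928 -0.21    0.013 ]
```

>>> {"api": "carry_out", "payload": {"commands": [0.24,0,1,0,0,0,0.25,0,1,0,0,0,0.25,0.02,1,0,0,0,0,0,1,0,0,0,0,0,1,0,0,0], "fingers": 0.7}}

```text
t: 3.58
tcp_pos: [0.458, 0.0852, 0.0983]
eef_rot: [[0.967, 0.256, 0.001], [0.256, -0.967, -0.0], [0.001, 0.001, -1.0]]
ft_force: [0.1, 0.0, 0.7]
gripper_width: 0.699
grip_force: 0.0
```

>>> {"api": "carry_out", "payload": {"commands": [0,0,1,0,0,0,0,0,0.1,0,0,0,0,0,0,0,0,0,0,0,0,0,0,0,0,0,0,0,0,0]}}

```text
t: 4.0
tcp_pos: [0.4597, 0.0862, 0.0687]
eef_rot: [[0.966, 0.258, 0.004], [0.258, -0.966, -0.0], [0.004, 0.001, -1.0]]
ft_force: [0.3, 0.3, 0.8]
gripper_width: 0.7
grip_force: 0.0
```

>>> {"api": "carry_out", "payload": {"commands": [0,0,0,0,0,0,0,0,0,0,0,0,0,0,0,0,0,0,0,0,0,0,0,0,0,0,0,0,0,0], "fingers": 0}}

```text
t: 4.42
tcp_pos: [0.4582, 0.0881, 0.067]
eef_rot: [[0.966, 0.258, 0.002], [0.258, -0.966, 0.002], [0.002, -0.002, -1.0]]
ft_force: [-0.4, 4.5, 0.7]
gripper_width: 0.292
grip_force: 58.8
```

```bash
python3 - <<'E'
import numpy as np
r=np.hypot(.171,.0075);p0=np.arctan2(.0075,.171)
th=np.linspace(0,np.radians(100.5),21)
u=-r*np.cos(p0+th);z=r*np.sin(p0+th)
for i in range(20):print(i,round((u[i+1]-u[i])/.03,2),round(-(z[i+1]-z[i])/.03,2))
E
```

```text
0 0.04 -0.5
1 0.09 -0.49
2 0.13 -0.48
3 0.17 -0.47
4 0.21 -0.45
5 0.25 -0.43
6 0.29 -0.41
7 0.32 -0.38
8 0.36 -0.35
9 0.38 -0.32
10 0.41 -0.28
11 0.43 -0.25
12 0.45 -0.21
13 0.47 -0.17
14 0.48 -0.13
15 0.49 -0.08
16 0.5 -0.04
17 0.5 0.0
18 0.5 0.05
19 0.49 0.09
```

>>> {"api": "carry_out", "payload": {"commands": [0.04,0,-0.5,0,0,0,0.09,0,-0.49,0,0,0,0.13,0,-0.48,0,0,0,0.17,0,-0.47,0,0,0,0.21,0,-0.45,0,0,0]}}

```text
t: 4.83
tcp_pos: [0.4757, 0.0927, 0.1382]
eef_rot: [[0.966, 0.259, -0.001], [0.259, -0.966, 0.001], [-0.001, -0.002, -1.0]]
ft_force: [3.8, 2.8, -7.0]
gripper_width: 0.293
grip_force: 59.1
```

>>> {"api": "carry_out", "payload": {"commands": [0.25,0,-0.43,0,0,0,0.29,0,-0.41,0,0,0,0.32,0,-0.38,0,0,0,0.36,0,-0.35,0,0,0,0.38,0,-0.32,0,0,0]}}

```text
t: 5.25
tcp_pos: [0.521, 0.1044, 0.1943]
eef_rot: [[0.966, 0.259, -0.005], [0.259, -0.966, -0.0], [-0.005, -0.001, -1.0]]
ft_force: [-1.9, -0.3, -4.5]
gripper_width: 0.286
grip_force: 59.8
```

Forces are low, so I'm continuing along the arc.

>>> {"api": "carry_out", "payload": {"commands": [0.41,0,-0.28,0,0,0,0.43,0,-0.25,0,0,0,0.45,0,-0.21,0,0,0,0.47,0,-0.17,0,0,0,0.48,0,-0.13,0,0,0]}}

```text
t: 5.67
tcp_pos: [0.5866, 0.1214, 0.2262]
eef_rot: [[0.966, 0.259, -0.004], [0.259, -0.966, -0.001], [-0.004, 0.0, -1.0]]
ft_force: [-3.5, -2.0, -0.1]
gripper_width: 0.294
grip_force: 61.2
```

>>> {"api": "carry_out", "payload": {"commands": [0.49,0,-0.08,0,0,0,0.5,0,-0.04,0,0,0,0.5,0,0,0,0,0,0.5,0,0.05,0,0,0,0.49,0,0.09,0,0,0]}}

```text
t: 6.08
tcp_pos: [0.6598, 0.1403, 0.2269]
eef_rot: [[0.966, 0.259, -0.0], [0.259, -0.966, -0.002], [-0.001, 0.002, -1.0]]
ft_force: [-2.8, -2.9, 6.1]
gripper_width: 0.289
grip_force: 64.9
```

>>> {"api": "carry_out", "payload": {"commands": [0.1,0,0.02,0,0,0,0.05,0,0.01,0,0,0,0,0,0,0,0,0,0,0,0,0,0,0,0,0,0,0,0,0]}}

```text
t: 6.5
tcp_pos: [0.6641, 0.1414, 0.2259]
eef_rot: [[0.966, 0.259, 0.001], [0.259, -0.966, -0.001], [0.001, 0.002, -1.0]]
ft_force: [-0.6, -2.7, 5.5]
gripper_width: 0.29
grip_force: 64.8
```

```bash
python3 - <<'E'
from h import *
plan([.4,.1,.3])
f=imaging.grab_frame("side"); cv2.imwrite("pics/s2.png",cv2.resize(f[90:390,140:540],(800,600),interpolation=cv2.INTER_CUBIC))
E
```

```text
t 6.50 tcp [0.6641 0.1414 0.2259] F [-0.5876 -2.6538  5.5031] w 0.290 g 64.8
 shift [-8.8583 -0.9385 -2.4798]
```

View pics/s2.png

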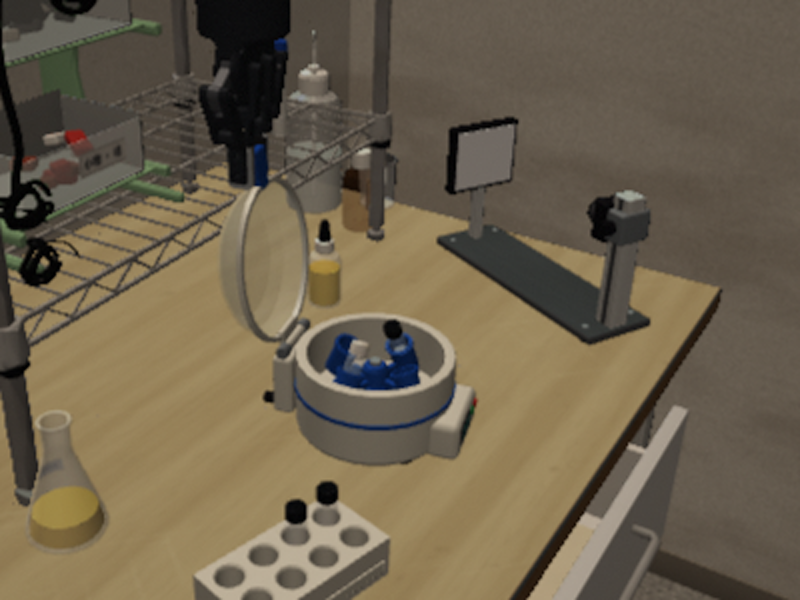

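The side view shows the lid upright and leaning slightly back, with the tub open. I'll press a little further to confirm it's at the stop.

>>> {"api": "carry_out", "payload": {"commands": [0.1,0,0.02,0,0,0,0.1,0,0.02,0,0,0,0.1,0,0.02,0,0,0,0,0,0,0,0,0,0,0,0,0,0,0]}}

```text
t: 6.97
tcp_pos: [0.6689, 0.1427, 0.2246]
eef_rot: [[0.966, 0.259, -0.009], [0.259, -0.966, -0.004], [-0.01, 0.001, -1.0]]
ft_force: [-18.5, -7.1, 14.5]
gripper_width: 0.292
grip_force: 65.6
```

The force rose to 20 N, so the lid is at its stop. I'll ease off, release and lift.

>>> {"api": "carry_out", "payload": {"commands": [-0.08,0,0,0,0,0,-0.08,0,0,0,0,0,0,0,0,0,0,0,0,0,0,0,0,0,0,0,0,0,0,0]}}

```text
t: 7.38
tcp_pos: [0.6683, 0.1425, 0.2249]
eef_rot: [[0.966, 0.259, 0.002], [0.259, -0.966, -0.001], [0.002, 0.002, -1.0]]
ft_force: [-0.8, -2.9, 7.9]
gripper_width: 0.292
grip_force: 64.9
```

>>> {"api": "carry_out", "payload": {"commands": [0,0,0,0,0,0,0,0,0,0,0,0,0,0,0,0,0,0,0,0,0,0,0,0,0,0,0,0,0,0], "fingers": 0.5}}

```text
t: 7.8
tcp_pos: [0.6676, 0.1433, 0.2221]
eef_rot: [[0.966, 0.259, -0.001], [0.259, -0.966, 0.0], [-0.001, -0.0, -1.0]]
ft_force: [0.5, 0.3, 0.7]
gripper_width: 0.496
grip_force: 0.0
```

>>> {"api": "carry_out", "payload": {"commands": [0,0,-0.5,0,0,0,0,0,-1,0,0,0,0,0,-1,0,0,0,-1,0,-0.5,0,0,0,-1,0,0,0,0,0]}}

```text
t: 8.22
tcp_pos: [0.6117, 0.1276, 0.317]
eef_rot: [[0.966, 0.259, 0.008], [0.259, -0.966, 0.0], [0.008, 0.002, -1.0]]
ft_force: [0.9, -0.1, 0.3]
gripper_width: 0.499
grip_force: 0.0
```

>>> {"api": "carry_out", "payload": {"commands": [-1,0,0,0,0,0,-1,0,0,0,0,0,-1,0,0,0,0,0,-1,0,0,0,0,0,-1,0,0,0,0,0]}}

```text
t: 8.63
tcp_pos: [0.4634, 0.0886, 0.3123]
eef_rot: [[0.966, 0.259, -0.0], [0.259, -0.966, 0.0], [-0.0, -0.0, -1.0]]
ft_force: [0.7, -0.5, 0.8]
gripper_width: 0.5
grip_force: 0.0
```

```bash
python3 - <<'E'
from h import *
plan([.4,.1,.3])
m=imaging.camera_model("wrist"); f=imaging.grab_frame("wrist"); cv2.imwrite("pics/w1.png",f)
np.save("w1.npy",m,allow_pickle=True)
f=imaging.grab_frame("top"); cv2.imwrite("pics/t2.png",f)
E
```

```text
t 8.63 tcp [0.4634 0.0886 0.3123] F [ 0.679  -0.5349  0.7904] w 0.500 g 0.0
 shift [-1.9434 -0.9134  0.4106]
```

View pics/w1.png

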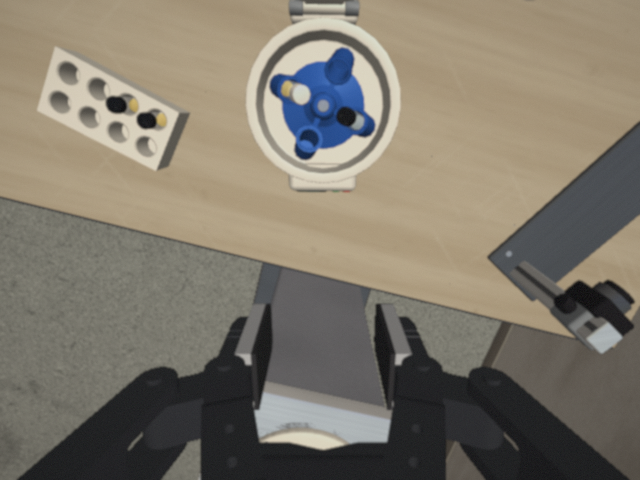

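The wrist view shows the tub clear of the lid, with the white cap at (303,94), the black cap at (346,117) and the hub at (323,105).

```bash
python3 - <<'E'
from h import *
m=np.load("w1.npy",allow_pickle=True).item()
c=ray(m,(323,105),.07)[:2]; w=ray(m,(303,94),.097)[:2]; b=ray(m,(346,117),.097)[:2]
rl=ray(m,(247,100),.08)[:2]; rr=ray(m,(400,100),.08)[:2]; print("rim",(rl+rr)/2, np.linalg.norm(rl-rr))
C=(w+b)/2; v=w-b; print(c,w,b,C,np.linalg.norm(v),np.degrees(np.arctan2(v[1],v[0])))
sl=[ray(m,p,.06)[:2] for p in [(340,67),(308,144)]]; v=sl[0]-sl[1];print("empty sleeves",np.degrees(np.arctan2(v[1],v[0])))
E
```

```text
rim [0.5533 0.1135] 0.140480100367261
[0.5491 0.1129] [0.5529 0.132 ] [0.5443 0.0904] [0.5486 0.1112] 0.0424154268118385 78.29774146693535
empty sleeves -8.757675774159694
```

>>> {"api": "carry_out", "payload": {"commands": [0,0,0,0,0,-1,0,0,0,0,0,-1,0,0,0,0,0,-1,0,0,0,0,0,-1,0,0,0,0,0,-1]}}

```text
t: 9.15
tcp_pos: [0.4655, 0.0889, 0.3127]
eef_rot: [[0.763, 0.646, 0.001], [0.646, -0.763, 0.0], [0.001, 0.0, -1.0]]
ft_force: [-0.3, 0.8, 0.3]
gripper_width: 0.503
grip_force: 0.0
```

>>> {"api": "carry_out", "payload": {"commands": [0,0,0,0,0,-1,0,0,0,0,0,-1,0,0,0,0,0,-1,0,0,0,0,0,-1,0,0,0,0,0,-1]}}

```text
t: 9.57
tcp_pos: [0.4655, 0.0889, 0.3126]
eef_rot: [[0.419, 0.908, 0.0], [0.908, -0.419, 0.0], [0.0, 0.0, -1.0]]
ft_force: [-0.2, 0.1, -0.7]
gripper_width: 0.499
grip_force: 0.0
```

>>> {"api": "carry_out", "payload": {"commands": [0,0,0,0,0,-1,0,0,0,0,0,-1,0,0,0,0,0,-1,0,0,0,0,-1,0,0,0,0,0,-1,0]}}

```text
t: 9.98
tcp_pos: [0.4658, 0.0879, 0.3133]
eef_rot: [[0.173, 0.984, -0.029], [0.969, -0.176, -0.175], [-0.177, 0.002, -0.984]]
ft_force: [-0.2, 0.3, -0.9]
gripper_width: 0.498
grip_force: 0.0
```

>>> {"api": "carry_out", "payload": {"commands": [0,0,0,0,-1,0,0,0,0,0,-1,0,0,0,0,0,-1,0,0,0,0,0,0,0,0,0,0,0,0,0]}}

```text
t: 10.4
tcp_pos: [0.4652, 0.0898, 0.3118]
eef_rot: [[0.155, 0.985, -0.074], [0.894, -0.172, -0.415], [-0.421, -0.002, -0.907]]
ft_force: [0.2, 0.3, 0.0]
gripper_width: 0.494
grip_force: 0.0
```

```bash
cat >> h.py <<'E'
def grasp(who,d,C=(.5487,.1118),head=80):
    "TCP pose d m down the vial axis from its cap top; who +1 white, -1 black"
    a=np.radians(head); o=who*np.array([np.cos(a),np.sin(a),0])
    R=down(head)@Ro.from_euler('y',25*who,degrees=True).as_matrix()
    return np.array([C[0],C[1],.1])+.021*o+d*R[:,2],R
E
python3 - <<'E'
from h import *
print(monitor.get_obs()["q"])
plan(*grasp(-1,-.06)); plan(*grasp(-1,.026))
E
```

```text
[ 10.958    1.0989  94.1407 -23.2188  93.8835  21.0978]
t 10.40 tcp [0.4652 0.0898 0.3118] F [0.208  0.2831 0.0014] w 0.494 g 0.0
 shift [3.4277 2.6248 4.1877]
 turn [-0.0055 -0.0155  0.0292] shift after turn [3.4401 2.614  4.1843]
t 10.40 tcp [0.4652 0.0898 0.3118] F [0.208  0.2831 0.0014] w 0.494 g 0.0
 shift [3.4239 2.6262 7.0544]
 turn [-0.0055 -0.0155  0.0292] shift after turn [3.4401 2.614  7.051 ]
```

>>> {"api": "carry_out", "payload": {"commands": [0.69,0.52,0.8,0,0,0,0.69,0.52,0.8,0,0,0,0.69,0.52,0.8,0,0,0,0.69,0.52,0.8,0,0,0,0.67,0.54,0.98,0,0,0]}}

```text
t: 10.82
tcp_pos: [0.5514, 0.1147, 0.1556]
eef_rot: [[0.16, 0.985, -0.07], [0.894, -0.175, -0.413], [-0.419, 0.003, -0.908]]
ft_force: [0.6, 0.5, 0.2]
gripper_width: 0.501
grip_force: 0.0
```

>>> {"api": "carry_out", "payload": {"commands": [0,0,0,0,0,0,0,0,0,0,0,0,0,0,0,0,0,0,0,0,0,0,0,0,0,0,0,0,0,0]}}

```text
t: 11.23
tcp_pos: [0.5505, 0.1148, 0.1585]
eef_rot: [[0.16, 0.985, -0.069], [0.893, -0.174, -0.415], [-0.421, 0.005, -0.907]]
ft_force: [-0.8, -0.3, -0.2]
gripper_width: 0.502
grip_force: 0.0
```

```bash
python3 - <<'E'
from h import *
plan(*grasp(-1,.026))
m=imaging.camera_model("wrist"); f=imaging.grab_frame("wrist"); cv2.imwrite("pics/w2.png",f)
np.save("w2.npy",m,allow_pickle=True)
E
```

```text
t 11.23 tcp [0.5505 0.1148 0.1585] F [-0.7682 -0.3035 -0.1518] w 0.502 g 0.0
 shift [ 0.083  -0.0538  2.9758]
 turn [ 0.0476 -0.0247 -0.0273] shift after turn [ 0.0895 -0.0412  2.9758]
```

View pics/w2.png

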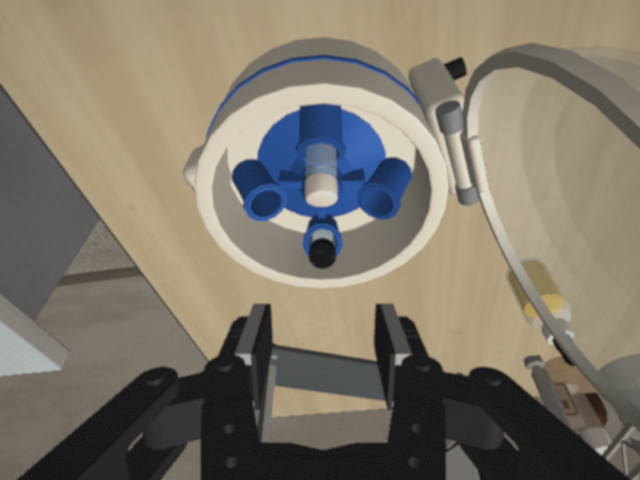

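The black cap top is at (321,254), lined up between the fingers at column ~321. Checking the prediction numerically.

```bash
python3 - <<'E'
from h import *
m=np.load("w2.npy",allow_pickle=True).item()
for s in (-1,1):
  for d in (0,.011,.027): print(s,d,proj(m,grasp(s,d)[0]))
print(proj(m,[.5487,.1118,.075]))
o=monitor.get_obs();print("axis pt",proj(m,o["tcp_pos"]+.06*o["eef_rot"][:,2]))
E
```

```text
-1 0 [321.9544 260.5845]
-1 0.011 [321.9188 253.9725]
-1 0.027 [321.8725 245.3483]
1 0 [321.7942 202.9524]
1 0.011 [321.7208 183.82  ]
1 0.027 [321.6191 157.3366]
[321.756  205.1596]
axis pt [324.1623 266.3259]
```

>>> {"api": "carry_out", "payload": {"commands": [0.15,-0.05,0.7,0,0,0,0,0,0.8,0,0,0,0,0,0.8,0,0,0,0,0,0.6,0,0,0,0,0,0,0,0,0]}}

```text
t: 11.7
tcp_pos: [0.5395, 0.0816, 0.0723]
eef_rot: [[0.156, 0.985, -0.079], [0.892, -0.175, -0.417], [-0.424, -0.005, -0.906]]
ft_force: [-0.4, -0.4, 0.0]
gripper_width: 0.504
grip_force: 0.0
```

>>> {"api": "carry_out", "payload": {"commands": [0,0,0,0,0,0,0,0,0,0,0,0,0,0,0,0,0,0,0,0,0,0,0,0,0,0,0,0,0,0], "fingers": 0}}

```text
t: 12.12
tcp_pos: [0.5438, 0.0834, 0.0769]
eef_rot: [[0.158, 0.985, -0.07], [0.893, -0.173, -0.416], [-0.422, 0.004, -0.907]]
ft_force: [0.3, 1.5, 7.2]
gripper_width: 0.169
grip_force: 58.9
```

>>> {"api": "carry_out", "payload": {"commands": [0,0,0,0,0,0,0,0,0,0,0,0,0,0,0,0,0,0,0,0,0,0,0,0,0,0,0,0,0,0]}}

```text
t: 12.53
tcp_pos: [0.5438, 0.0834, 0.0768]
eef_rot: [[0.158, 0.985, -0.07], [0.893, -0.173, -0.416], [-0.422, 0.004, -0.907]]
ft_force: [0.3, 3.0, 6.6]
gripper_width: 0.171
grip_force: 58.9
```

```bash
python3 - <<'E'
from h import *
plan(*grasp(-1,.024))
E
```

```text
t 12.53 tcp [0.5438 0.0834 0.0768] F [0.312  3.0335 6.5735] w 0.171 g 58.9
 shift [-0.0909 -0.0045 -0.0092]
 turn [ 0.0426 -0.0103 -0.0118] shift after turn [-0.0909 -0.0046 -0.0091]
```

>>> {"api": "carry_out", "payload": {"commands": [0,0,-0.3,0,0,0,0,0,-0.4,0,0,0,0,0,-0.5,0,0,0,0,0,-0.6,0,0,0,0,0,-0.6,0,0,0]}}

```text
t: 12.95
tcp_pos: [0.5474, 0.1136, 0.1413]
eef_rot: [[0.157, 0.985, -0.074], [0.893, -0.174, -0.416], [-0.422, -0.0, -0.906]]
ft_force: [0.4, 0.1, -0.3]
gripper_width: 0.169
grip_force: 58.5
```

>>> {"api": "carry_out", "payload": {"commands": [0,0,-1,0,0,0,0,0,-1,0,0,0,0,0,-1,0,0,0,0,0,0,0,0,0,0,0,0,0,0,0]}}

```text
t: 13.37
tcp_pos: [0.5553, 0.1516, 0.2245]
eef_rot: [[0.158, 0.985, -0.068], [0.893, -0.172, -0.415], [-0.42, 0.005, -0.907]]
ft_force: [-0.1, -0.4, -1.0]
gripper_width: 0.168
grip_force: 58.5
```

```bash
python3 - <<'E'
from h import *
R=down(80)
m=imaging.camera_model("wrist"); f=imaging.grab_frame("wrist"); cv2.imwrite("pics/w3.png",f); np.save("w3.npy",m,allow_pickle=True)
plan([.4752,.345,.16],R)
E
```

```text
t 13.42 tcp [0.5542 0.1509 0.2224] F [-0.6218 -0.1877 -0.5933] w 0.166 g 58.5
 shift [ 6.2385 -3.7151 -0.6142]
 turn [0.0145 4.9894 0.0044] shift after turn [ 5.9131 -3.7165  2.0786]
```

View pics/w3.png

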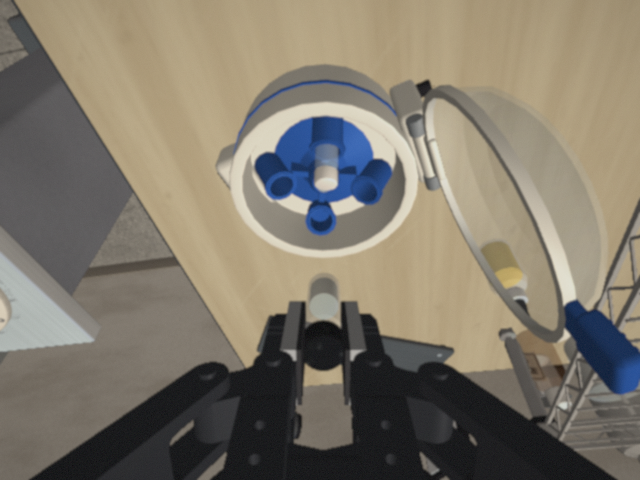

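The vial is held with its cap between the pads and its glass tip at about (323,280); the sleeve is empty. I'll compare this with the tool axis.

```bash
python3 - <<'E'
from h import *
m=np.load("w3.npy",allow_pickle=True).item()
o=monitor.get_obs();R=o["eef_rot"]
for dx in (-.005,0,.005): print(dx,[proj(m,o["tcp_pos"]+R@[dx,0,d]).round(0) for d in (-.024,-.013,0,.035)])
E
```

```text
-0.005 [array([323., 362.]), array([323., 345.]), array([323., 328.]), array([323., 292.])]
0 [array([323., 351.]), array([323., 334.]), array([323., 318.]), array([323., 284.])]
0.005 [array([323., 339.]), array([323., 323.]), array([323., 308.]), array([323., 275.])]
```

>>> {"api": "carry_out", "payload": {"commands": [0,0,0,0,1,0,0,0,0,0,1,0,0,0,0,0,1,0,0,0,0,0,1,0,0,0,0,0,1,0]}}

```text
t: 13.83
tcp_pos: [0.5532, 0.1501, 0.2205]
eef_rot: [[0.174, 0.985, -0.001], [0.985, -0.174, 0.004], [0.004, -0.002, -1.0]]
ft_force: [0.4, -0.5, -0.0]
gripper_width: 0.17
grip_force: 58.6
```

>>> {"api": "carry_out", "payload": {"commands": [0.98,-0.62,0,0,0,0,0.98,-0.62,0,0,0,0,0.98,-0.62,0,0,0,0,0.98,-0.62,0,0,0,0,0.98,-0.62,0,0,0,0]}}

```text
t: 14.25
tcp_pos: [0.4863, 0.3116, 0.2198]
eef_rot: [[0.175, 0.985, -0.003], [0.985, -0.175, -0.001], [-0.002, -0.003, -1.0]]
ft_force: [-0.1, 0.7, -0.3]
gripper_width: 0.168
grip_force: 58.6
```

>>> {"api": "carry_out", "payload": {"commands": [0.98,-0.6,0.5,0,0,0,0,0,0.8,0,0,0,0,0,0.8,0,0,0,0,0,0,0,0,0,0,0,0,0,0,0]}}

```text
t: 14.67
tcp_pos: [0.4735, 0.3422, 0.1561]
eef_rot: [[0.174, 0.985, -0.006], [0.985, -0.174, -0.002], [-0.003, -0.005, -1.0]]
ft_force: [0.3, -0.3, 0.5]
gripper_width: 0.168
grip_force: 58.6
```

```bash
python3 - <<'E'
from h import *
m=imaging.camera_model("wrist"); f=imaging.grab_frame("wrist"); cv2.imwrite("pics/w4.png",f); np.save("w4.npy",m,allow_pickle=True)
plan([.475,.344,.064],down(80))
print("h3",proj(m,[.475,.344,.036]),monitor.get_obs()["q"])
E
```

```text
t 14.72 tcp [0.475  0.3427 0.1582] F [0.7513 0.3463 0.3516] w 0.168 g 58.6
 shift [ 0.0456 -0.0035  3.1392]
 turn [-0.018   0.0116 -0.0087] shift after turn [ 0.0424 -0.0084  3.1392]
h3 [326.7352 232.41  ] [23.9951 14.4046 93.8623  0.0024 71.84   34.0377]
```

View pics/w4.png

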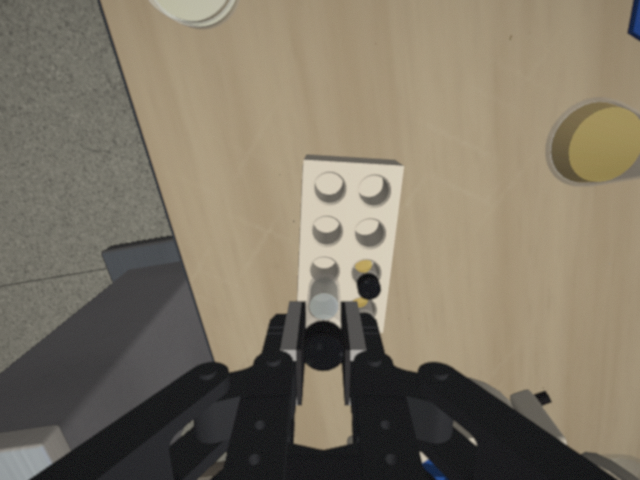

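Hole 3's mouth appears at about (327,229), against a prediction of (327,232), so I'll shift about 2 mm along tool x and lower.

>>> {"api": "carry_out", "payload": {"commands": [0.08,-0.01,0.6,0,0,0,0,0,0.7,0,0,0,0,0,0.7,0,0,0,0,0,0.5,0,0,0,0,0,0.2,0,0,0]}}

```text
t: 15.13
tcp_pos: [0.4754, 0.3449, 0.0768]
eef_rot: [[0.175, 0.985, -0.001], [0.985, -0.175, -0.001], [-0.001, -0.001, -1.0]]
ft_force: [-0.3, -0.2, -1.0]
gripper_width: 0.167
grip_force: 58.6
```

>>> {"api": "carry_out", "payload": {"commands": [0,0,0.2,0,0,0,0,0,0.2,0,0,0,0,0,0.2,0,0,0,0,0,0.2,0,0,0,0,0,0,0,0,0]}}

```text
t: 15.55
tcp_pos: [0.4751, 0.3454, 0.0527]
eef_rot: [[0.174, 0.985, -0.001], [0.985, -0.174, -0.001], [-0.001, -0.001, -1.0]]
ft_force: [0.0, 0.5, -0.1]
gripper_width: 0.168
grip_force: 58.6
```

>>> {"api": "carry_out", "payload": {"commands": [0,0,0.15,0,0,0,0,0,0.1,0,0,0,0,0,0.08,0,0,0,0,0,0,0,0,0,0,0,0,0,0,0]}}

```text
t: 15.97
tcp_pos: [0.4755, 0.3457, 0.0435]
eef_rot: [[0.174, 0.985, -0.0], [0.985, -0.174, -0.0], [-0.0, -0.0, -1.0]]
ft_force: [0.0, -0.4, 0.3]
gripper_width: 0.166
grip_force: 58.6
```

>>> {"api": "carry_out", "payload": {"commands": [0,0,0.05,0,0,0,0,0,0.03,0,0,0,0,0,0,0,0,0,0,0,0,0,0,0,0,0,0,0,0,0]}}

```text
t: 16.38
tcp_pos: [0.4755, 0.3457, 0.0413]
eef_rot: [[0.174, 0.985, 0.0], [0.985, -0.174, 0.0], [0.0, 0.0, -1.0]]
ft_force: [0.0, -0.0, 0.3]
gripper_width: 0.166
grip_force: 58.8
```

>>> {"api": "carry_out", "payload": {"commands": [0,0,0,0,0,0,0,0,0,0,0,0,0,0,0,0,0,0,0,0,0,0,0,0,0,0,0,0,0,0], "fingers": 0.35}}

```text
t: 16.8
tcp_pos: [0.4755, 0.3457, 0.0413]
eef_rot: [[0.174, 0.985, 0.0], [0.985, -0.174, 0.0], [0.0, 0.0, -1.0]]
ft_force: [1.1, 0.5, -0.6]
gripper_width: 0.352
grip_force: 0.0
```

>>> {"api": "carry_out", "payload": {"commands": [0,0,-0.3,0,0,0,0,0,-0.6,0,0,0,0,0,-1,0,0,0,0,0,-1,0,0,0,0,0,-1,0,0,0]}}

```text
t: 17.22
tcp_pos: [0.4753, 0.3456, 0.1601]
eef_rot: [[0.174, 0.985, -0.0], [0.985, -0.174, 0.0], [0.0, -0.0, -1.0]]
ft_force: [0.4, -0.3, 0.4]
gripper_width: 0.347
grip_force: 0.0
```

>>> {"api": "carry_out", "payload": {"commands": [0,0,-1,0,0,0,-1,0.5,0,0,0,0,-1,0.5,0,0,0,0,-1,0.5,0,0,0,0,0,0,0,0,0,0], "fingers": 0.5}}

```text
t: 17.63
tcp_pos: [0.506, 0.2447, 0.1893]
eef_rot: [[0.178, 0.984, 0.002], [0.984, -0.178, -0.002], [-0.002, 0.002, -1.0]]
ft_force: [0.5, -0.6, -0.3]
gripper_width: 0.5
grip_force: 0.0
```

```bash
python3 - <<'E'
from h import *
plan(*grasp(1,-.08))
m=imaging.camera_model("wrist"); f=imaging.grab_frame("wrist"); cv2.imwrite("pics/w5.png",f)
m2=imaging.camera_model("side"); g=imaging.grab_frame("side"); 
a=cv2.resize(f,(480,360)); b=cv2.resize(g[300:420,220:340],(300,300),interpolation=cv2.INTER_CUBIC)
out=np.zeros((360,800,3),np.uint8); out[:,:480]=a; out[:300,490:790]=b; cv2.imwrite("pics/c5.png",out)
E
```

```text
t 17.63 tcp [0.506  0.2447 0.1893] F [ 0.5303 -0.6153 -0.3028] w 0.500 g 0.0
 shift [-4.5335  2.1901  0.5742]
 turn [ 0.0374  5.0193 -0.0444] shift after turn [-4.3557  2.1712 -1.4116]
```

View pics/c5.png

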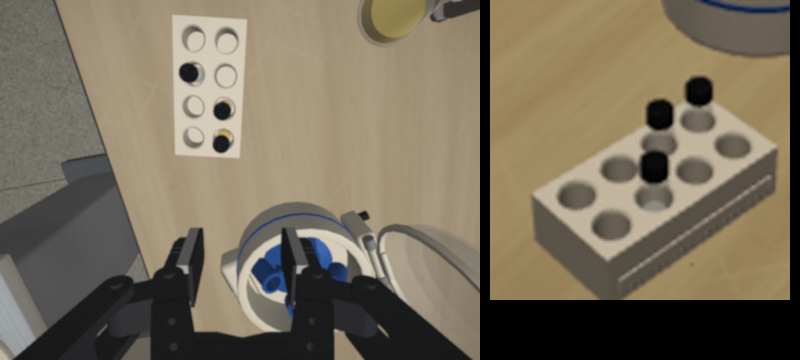

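The balance vial sits in its hole with its cap level with the rack vials (cap-to-hole offset 29–30 px in both cases). Next is the sample.

>>> {"api": "carry_out", "payload": {"commands": [0,0,0,0,1,0,0,0,0,0,1,0,0,0,0,0,1,0,0,0,0,0,1,0,0,0,0,0,1,0]}}

```text
t: 18.15
tcp_pos: [0.5042, 0.2506, 0.1894]
eef_rot: [[0.155, 0.985, 0.075], [0.891, -0.172, 0.42], [0.427, 0.002, -0.904]]
ft_force: [-0.5, -1.4, -0.5]
gripper_width: 0.498
grip_force: 0.0
```

>>> {"api": "carry_out", "payload": {"commands": [-0.87,0.43,-0.28,0,0,0,-0.87,0.43,-0.28,0,0,0,-0.87,0.43,-0.28,0,0,0,-0.87,0.43,-0.28,0,0,0,-0.87,0.43,-0.28,0,0,0]}}

```text
t: 18.57
tcp_pos: [0.5443, 0.104, 0.1715]
eef_rot: [[0.156, 0.985, 0.073], [0.893, -0.172, 0.417], [0.423, 0.0, -0.906]]
ft_force: [0.4, -0.6, 0.6]
gripper_width: 0.5
grip_force: 0.0
```

>>> {"api": "carry_out", "payload": {"commands": [0,0,0,0,0,0,0,0,0,0,0,0,0,0,0,0,0,0,0,0,0,0,0,0,0,0,0,0,0,0]}}

```text
t: 18.98
tcp_pos: [0.5437, 0.1055, 0.1713]
eef_rot: [[0.156, 0.985, 0.073], [0.893, -0.172, 0.417], [0.423, 0.0, -0.906]]
ft_force: [-0.4, 0.4, -0.0]
gripper_width: 0.498
grip_force: 0.0
```

```bash
python3 - <<'E'
from h import *
plan(*grasp(1,.024))
m=imaging.camera_model("wrist"); f=imaging.grab_frame("wrist"); cv2.imwrite("pics/w6.png",f); np.save("w6.npy",m,allow_pickle=True)
for d in (0,.011,.027): print(d,proj(m,grasp(1,d)[0]))
print(proj(m,[.5487,.1118,.075]))
g=imaging.grab_frame("top");cv2.imwrite("pics/t6.png",g)
E
```

```text
t 18.98 tcp [0.5437 0.1055 0.1713] F [-0.3728  0.4345 -0.0385] w 0.498 g 0.0
 shift [-0.1582  0.1305  3.3499]
 turn [-0.0093 -0.0028  0.0209] shift after turn [-0.1571  0.128   3.35  ]
0 [330.8488 264.9373]
0.011 [330.5255 258.487 ]
0.027 [330.1011 250.0212]
[330.0889 297.934 ]
```

View pics/w6.png

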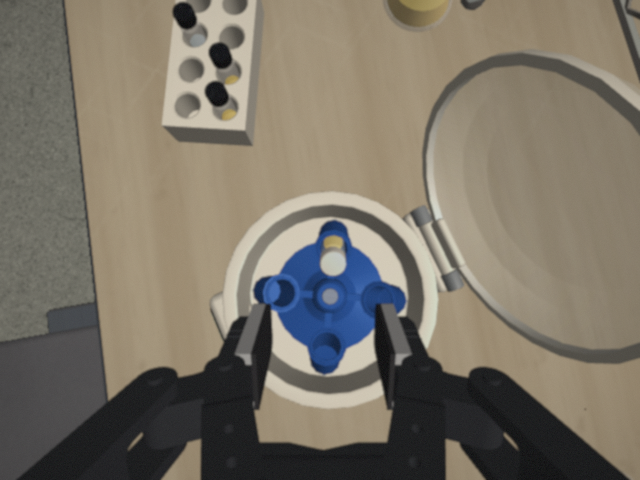

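The white cap is at (333,263), against a prediction of (331,265), so I'll nudge y by about 1 mm and descend along the axis.

>>> {"api": "carry_out", "payload": {"commands": [-0.15,0.17,0.6,0,0,0,0,0,0.8,0,0,0,0,0,0.8,0,0,0,0,0,0.7,0,0,0,0,0,0.44,0,0,0]}}

```text
t: 19.5
tcp_pos: [0.5543, 0.1423, 0.0764]
eef_rot: [[0.157, 0.985, 0.07], [0.892, -0.172, 0.417], [0.423, -0.003, -0.906]]
ft_force: [0.2, 0.1, 0.8]
gripper_width: 0.501
grip_force: 0.0
```

>>> {"api": "carry_out", "payload": {"commands": [0,0,0,0,0,0,0,0,0,0,0,0,0,0,0,0,0,0,0,0,0,0,0,0,0,0,0,0,0,0]}}

```text
t: 19.92
tcp_pos: [0.5568, 0.1403, 0.0798]
eef_rot: [[0.157, 0.985, 0.076], [0.893, -0.174, 0.416], [0.423, 0.003, -0.906]]
ft_force: [0.4, -1.1, 0.5]
gripper_width: 0.502
grip_force: 0.0
```

>>> {"api": "carry_out", "payload": {"commands": [0,0,0,0,0,0,0,0,0,0,0,0,0,0,0,0,0,0,0,0,0,0,0,0,0,0,0,0,0,0], "fingers": 0}}

```text
t: 20.33
tcp_pos: [0.5563, 0.1406, 0.0791]
eef_rot: [[0.157, 0.985, 0.075], [0.893, -0.174, 0.416], [0.423, 0.001, -0.906]]
ft_force: [-1.0, -1.6, 4.4]
gripper_width: 0.167
grip_force: 58.5
```

>>> {"api": "carry_out", "payload": {"commands": [0,0,0,0,0,0,0,0,0,0,0,0,0,0,0,0,0,0,0,0,0,0,0,0,0,0,0,0,0,0]}}

```text
t: 20.75
tcp_pos: [0.5563, 0.1406, 0.0791]
eef_rot: [[0.157, 0.985, 0.075], [0.893, -0.174, 0.416], [0.423, 0.001, -0.906]]
ft_force: [-1.3, -2.1, 5.5]
gripper_width: 0.167
grip_force: 58.5
```

```bash
python3 - <<'E'
from h import *
plan(*grasp(1,.024))
E
```

```text
t 20.75 tcp [0.5563 0.1406 0.0791] F [-1.2644 -2.0846  5.5126] w 0.167 g 58.5
 shift [ 0.0325 -0.0844  0.0468]
 turn [0.0142 0.0011 0.0035] shift after turn [ 0.0325 -0.0843  0.0469]
```

>>> {"api": "carry_out", "payload": {"commands": [0,0,-0.3,0,0,0,0,0,-0.4,0,0,0,0,0,-0.5,0,0,0,0,0,-0.6,0,0,0,0,0,-0.6,0,0,0]}}

```text
t: 21.17
tcp_pos: [0.55, 0.1104, 0.1447]
eef_rot: [[0.158, 0.985, 0.073], [0.893, -0.174, 0.416], [0.422, -0.001, -0.906]]
ft_force: [0.2, -0.3, -0.5]
gripper_width: 0.17
grip_force: 58.5
```

>>> {"api": "carry_out", "payload": {"commands": [0,0,-1,0,0,0,0,0,-1,0,0,0,0,0,-1,0,0,0,0,0,-1,0,0,0,0,0,0,0,0,0]}}

```text
t: 21.58
tcp_pos: [0.5443, 0.058, 0.2594]
eef_rot: [[0.155, 0.984, 0.084], [0.894, -0.176, 0.412], [0.42, 0.011, -0.907]]
ft_force: [-0.0, -0.4, 0.3]
gripper_width: 0.174
grip_force: 58.6
```

>>> {"api": "carry_out", "payload": {"commands": [0,0,0,0,-1,0,0,0,0,0,-1,0,0,0,0,0,-1,0,0,0,0,0,-1,0,0,0,0,0,-1,0]}}

```text
t: 22.0
tcp_pos: [0.5416, 0.0606, 0.2532]
eef_rot: [[0.174, 0.985, 0.001], [0.985, -0.174, -0.005], [-0.004, 0.001, -1.0]]
ft_force: [0.2, -0.4, -0.3]
gripper_width: 0.166
grip_force: 58.5
```

```bash
python3 - <<'E'
from h import *
plan([.554,-.2455,.26],down(80))
T=imaging.camera_model("top"); 
for n in ("top0","t6"):
    im=cv2.imread(f"pics/{n}.png").astype(int)
    b,g,r=im[...,0],im[...,1],im[...,2]
    k=((b-r)>-6)&(g<95); k[:, :380]=0;k[:,505:]=0
    k[:185]=0;k[330:]=0
    nl,cc,st,ce=cv2.connectedComponentsWithStats(k.astype(np.uint8)); i=1+np.argmax(st[1:,4]); print(n,st[i])
    M=(cc==i)
    # left edge per row, rows 205..290
    L=np.array([[np.where(M[y])[0].min()-.5,y] for y in range(203,292)]); Rr=np.array([[np.where(M[y])[0].max()+.5,y] for y in range(215,270)])
    for nm,E in (("left",L),("right",Rr)):
        W=np.array([ray(T,p,.013)[:2] for p in E]); vx,vy,x0,y0=cv2.fitLine(W.astype(np.float32),cv2.DIST_HUBER,0,.002,.001).ravel()
        res=np.abs((W[:,0]-x0)*vy-(W[:,1]-y0)*vx); print(nm,"heading",np.degrees(np.arctan2(vy,vx)),"pt",x0,y0,"res",np.median(res),res.max())
    # near edge: lowest mask row per column, bottom corner area
    B=np.array([[x,np.where(M[:,x])[0].max()+.5] for x in range(412,438)])
    W=np.array([ray(T,p,.013)[:2] for p in B]); vx,vy,x0,y0=cv2.fitLine(W.astype(np.float32),cv2.DIST_HUBER,0,.002,.001).ravel()
    print("near heading",np.degrees(np.arctan2(vy,vx)),x0,y0, np.abs((W[:,0]-x0)*vy-(W[:,1]-y0)*vx).max())
print(im[250,440],im[250,520-20],im[300,380])
E
```

```text
t 22.00 tcp [0.5416 0.0606 0.2532] F [ 0.2117 -0.3985 -0.2854] w 0.166 g 58.5
 shift [-9.9767  2.188  -0.18  ]
 turn [ 0.0161  0.0506 -0.009 ] shift after turn [-9.9775  2.1799 -0.2271]
top0 [ 409  192   84  124 3609]
left heading -27.32001 pt 0.5643346 -0.20337665 res 0.0005342854954113758 0.0013265489692914495
right heading -27.594599 pt 0.58292776 -0.3092547 res 0.0007129326513193486 0.0013035183767154679
near heading 61.897964 0.4145383 -0.16462442 0.0011660314313187228
t6 [ 410  196   83  120 3617]
left heading -27.515844 pt 0.55899215 -0.20041989 res 0.0005194127443133439 0.001127874508376165
right heading -27.828733 pt 0.5719263 -0.30359235 res 0.0007840783982588431 0.0012231348527546072
near heading 61.723698 0.41077906 -0.17221928 0.001665062834791689
[80 75 77] [105 120 127] [147 163 172]
```

>>> {"api": "carry_out", "payload": {"commands": [-0.9,0.19,-0.02,0,0,0,-0.91,0.19,-0.02,0,0,0,-0.91,0.19,-0.02,0,0,0,-0.91,0.19,-0.02,0,0,0,-0.91,0.19,-0.02,0,0,0]}}

```text
t: 22.42
tcp_pos: [0.5455, -0.0791, 0.2554]
eef_rot: [[0.173, 0.985, -0.001], [0.985, -0.173, -0.0], [-0.0, -0.001, -1.0]]
ft_force: [0.8, 0.2, -0.4]
gripper_width: 0.166
grip_force: 58.6
```

>>> {"api": "carry_out", "payload": {"commands": [-0.9,0.19,-0.02,0,0,0,-0.91,0.19,-0.02,0,0,0,-0.91,0.19,-0.02,0,0,0,-0.91,0.19,-0.02,0,0,0,-0.91,0.19,-0.02,0,0,0]}}

```text
t: 22.83
tcp_pos: [0.5498, -0.2185, 0.2583]
eef_rot: [[0.174, 0.985, -0.001], [0.985, -0.174, 0.0], [0.0, -0.001, -1.0]]
ft_force: [0.7, 0.6, 0.4]
gripper_width: 0.169
grip_force: 58.6
```

>>> {"api": "carry_out", "payload": {"commands": [-0.89,0.2,0,0,0,0,0,0,0,0,0,-1,0,0,0,0,0,-1,0,0,0,0,0,-1,0,0,0,0,0,-1]}}

```text
t: 23.25
tcp_pos: [0.5512, -0.2447, 0.2582]
eef_rot: [[-0.177, 0.984, -0.001], [0.984, 0.177, 0.0], [0.001, -0.001, -1.0]]
ft_force: [-1.1, -0.5, -0.3]
gripper_width: 0.171
grip_force: 58.6
```

>>> {"api": "carry_out", "payload": {"commands": [0,0,0,0,0,-1,0,0,0,0,0,-1,0,0,0,0,0,-1,0,0,0,0,0,-1,0,0,0,0,0,-1]}}

```text
t: 23.67
tcp_pos: [0.5512, -0.2444, 0.2583]
eef_rot: [[-0.577, 0.817, -0.001], [0.817, 0.577, 0.0], [0.001, -0.0, -1.0]]
ft_force: [0.4, -0.9, 0.3]
gripper_width: 0.169
grip_force: 58.7
```

>>> {"api": "carry_out", "payload": {"commands": [0,0,0,0,0,-1,0,0,0,0,0,-1,0,0,0,0,0,-1,0,0,0,0,0,-1,0,0,0,0,0,-1]}}

```text
t: 24.08
tcp_pos: [0.5512, -0.2444, 0.2582]
eef_rot: [[-0.868, 0.497, -0.001], [0.497, 0.868, 0.0], [0.001, -0.0, -1.0]]
ft_force: [0.1, 0.5, -0.4]
gripper_width: 0.165
grip_force: 58.6
```

>>> {"api": "carry_out", "payload": {"commands": [0,0,0,0,0,-0.5,0,0,0,0,0,0,0,0,0,0,0,0,0,0,0,0,0,0,0,0,0,0,0,0]}}

```text
t: 24.5
tcp_pos: [0.5516, -0.2445, 0.2584]
eef_rot: [[-0.887, 0.463, -0.0], [0.463, 0.887, 0.0], [0.0, -0.0, -1.0]]
ft_force: [-0.1, 0.2, -1.2]
gripper_width: 0.169
grip_force: 58.6
```

```bash
python3 - <<'E'
from h import *
plan([.5518,-.2449,.1406],down(152.4))
m=imaging.camera_model("wrist"); f=imaging.grab_frame("wrist"); cv2.imwrite("pics/w7.png",f); np.save("w7.npy",m,allow_pickle=True)
for l in ["sample_vial","inspection_stand"]: print(l,[(np.round(d["box"]).tolist(),round(d["conf"],2)) for d in nets.spot_in("wrist",l)[:2]])
e=np.array([.8862,-.4633,0]);n=np.array([.4633,.8862,0]);z=np.array([0,0,1])
O=.5875*e+.0386*n
for nm,x,y,h in [("bnl",-.145,.045,.013),("bnr",-.145,-.045,.013),("bfl",.145,.045,.013),("bfr",.145,-.045,.013),("panel top L",.114,.048,.164),("panel top R",.114,-.048,.164)]: print(nm,proj(m,O+x*e+y*n+h*z).round(0))
o=monitor.get_obs();print("vial bottom",proj(m,o["tcp_pos"]+.0364*o["eef_rot"][:,2]))
# plate mask profile along the stand's own axes in the rectified plane z=.013 (1 mm/px)
xs=np.arange(-.17,.17,.001);ys=np.arange(-.07,.07,.001)
def rect(m,im):
    P=np.array([[proj(m,O+x*e+y*n+.013*z) for x in xs] for y in ys],np.float32); return cv2.remap(im,P[...,0],P[...,1],cv2.INTER_LINEAR)
r=rect(m,f).astype(int).mean(2); np.save("rect.npy",r)
for y in (-40,-30,30,40): print("x profile y",y,[(int(1000*xs[i]),int(r[70+y,i])) for i in range(0,60,3)])
for x in (-60,0,60): print("y profile x",x,[(int(1000*ys[i]),int(r[i,170+x])) for i in list(range(14,36,2))+list(range(106,130,2))])
E
```

```text
t 24.50 tcp [ 0.5516 -0.2445  0.2584] F [-0.1081  0.2459 -1.1686] w 0.169 g 58.6
 shift [-0.0135 -0.0086  3.9263]
 turn [-0.0004 -0.0028  0.009 ] shift after turn [-0.0126 -0.0088  3.9263]
sample_vial [([324.0, 317.0, 39.0, 97.0], 0.97)]
inspection_stand [([325.0, 196.0, 105.0, 390.0], 0.87)]
bnl [372.  24.]
bnr [272.  24.]
bfl [361. 311.]
bfr [282. 311.]
panel top L [386. 374.]
panel top R [257. 374.]
vial bottom [321.4242 285.8836]
x profile y -40 [(-170, 0), (-167, 0), (-164, 44), (-161, 158), (-158, 159), (-155, 160), (-152, 161), (-149, 163), (-146, 142), (-143, 84), (-139, 88), (-136, 88), (-133, 89), (-130, 90), (-127, 88), (-124, 90), (-121, 87), (-118, 89), (-115, 88), (-112, 89)]
x profile y -30 [(-170, 0), (-167, 0), (-164, 37), (-161, 119), (-158, 124), (-155, 123), (-152, 126), (-149, 112), (-146, 36), (-143, 37), (-139, 38), (-136, 38), (-133, 37), (-130, 38), (-127, 35), (-124, 38), (-121, 35), (-118, 32), (-115, 61), (-112, 86)]
x profile y 30 [(-170, 0), (-167, 0), (-164, 28), (-161, 81), (-158, 84), (-155, 83), (-152, 86), (-149, 68), (-146, 35), (-143, 39), (-139, 
[... 480 characters left out ...]
-39, 89), (-37, 90), (-35, 88), (36, 90), (38, 92), (40, 93), (42, 91), (44, 100), (46, 159), (48, 174), (50, 173), (52, 173), (54, 172), (56, 172), (58, 173)]
y profile x 0 [(-55, 175), (-53, 174), (-51, 175), (-49, 174), (-47, 174), (-45, 169), (-43, 126), (-41, 90), (-39, 92), (-37, 92), (-35, 92), (36, 90), (38, 92), (40, 92), (42, 91), (44, 94), (46, 148), (48, 170), (50, 170), (52, 170), (54, 170), (56, 170), (58, 169)]
y profile x 60 [(-55, 172), (-53, 171), (-51, 172), (-49, 173), (-47, 173), (-45, 173), (-43, 138), (-41, 93), (-39, 93), (-37, 94), (-35, 94), (36, 94), (38, 93), (40, 95), (42, 93), (44, 92), (46, 139), (48, 164), (50, 166), (52, 166), (54, 166), (56, 168), (58, 168)]
```

>>> {"api": "carry_out", "payload": {"commands": [-0.01,0.03,0.8,0,0,0,0,0,0.9,0,0,0,0,0,0.9,0,0,0,0,0,0.8,0,0,0,0,0,0.47,0,0,0]}}

```text
t: 25.07
tcp_pos: [0.5509, -0.2428, 0.139]
eef_rot: [[-0.887, 0.462, -0.004], [0.462, 0.887, 0.003], [0.004, 0.001, -1.0]]
ft_force: [-1.6, -0.1, -0.4]
gripper_width: 0.169
grip_force: 58.6
```

>>> {"api": "carry_out", "payload": {"commands": [0,0,0,0,0,0,0,0,0,0,0,0,0,0,0,0,0,0,0,0,0,0,0,0,0,0,0,0,0,0]}}

```text
t: 25.48
tcp_pos: [0.5533, -0.2445, 0.1441]
eef_rot: [[-0.887, 0.462, 0.002], [0.462, 0.887, -0.002], [-0.003, -0.0, -1.0]]
ft_force: [-0.5, 0.2, 0.3]
gripper_width: 0.168
grip_force: 58.6
```

```bash
python3 - <<'E'
from h import *
plan([.5523,-.2440,.1424],down(152.4))
o=monitor.get_obs();R=o["eef_rot"];tc=o["tcp_pos"]
S=imaging.camera_model("side"); f=imaging.grab_frame("side"); cv2.imwrite("pics/s7.png",f)
for l in ["sample_vial"]: print(l,[(np.round(d["box"],1).tolist(),round(d["conf"],2)) for d in nets.spot_in("side",l)[:2]])
for d in (-.0226,0,.0124,.0364): print(d,proj(S,tc+d*R[:,2]))
c=proj(S,tc+.0124*R[:,2]).round().astype(int)
print("column down the vial axis, bgr:")
for r in range(c[1]-8,c[1]+24): print(r,f[r,c[0]-1:c[0]+2].mean(0).round().astype(int),end="; ")
print()
for l in ["lid","balance_vial","rack_vial_0","flask","dropper_bottle"]: print(l,[(np.round(d["box"]).tolist(),round(d["conf"],2)) for d in nets.spot_in("side",l)[:3]])
E
```

```text
t 25.48 tcp [ 0.5533 -0.2445  0.1441] F [-0.5484  0.1781  0.3322] w 0.168 g 58.6
 shift [ 0.0378 -0.0015  0.0574]
 turn [-0.0045  0.0344  0.0186] shift after turn [ 0.0376 -0.0015  0.0575]
sample_vial []
-0.0226 [409.0704 162.7825]
0 [408.0099 172.1969]
0.0124 [407.4363 177.289 ]
0.0364 [406.3422 187.0005]
column down the vial axis, bgr:
169 [47 49 51]; 170 [52 54 56]; 171 [54 56 58]; 172 [58 60 63]; 173 [61 64 67]; 174 [52 55 57]; 175 [40 43 46]; 176 [37 40 43]; 177 [38 40 44]; 178 [38 41 44]; 179 [36 40 43]; 180 [ 53  91 105]; 181 [ 65 126 147]; 182 [ 60 112 133]; 183 [ 55  95 115]; 184 [ 54  94 114]; 185 [ 54  93 113]; 186 [ 54  93 113]; 187 [ 54  93 114]; 188 [48 75 90]; 189 [62 75 84]; 190 [76 88 98]; 191 [76 87 97]; 192 [75 88 97]; 193 [75 88 97]; 194 [76 88 98]; 195 [74 87 97]; 196 [74 86 97]; 197 [75 87 97]; 198 [75 87 97]; 199 [75 87 98]; 200 [74 86 96]; 
lid [([268.0, 213.0, 46.0, 97.0], 0.83)]
balance_vial [([287.0, 373.0, 16.0, 24.0], 0.48)]
rack_vial_0 [([288.0, 350.0, 13.0, 22.0], 0.51), ([305.0, 340.0, 10.0, 24.0], 0.49)]
flask [([172.0, 332.0, 38.0, 70.0], 0.56)]
dropper_bottle [([301.0, 221.0, 16.0, 39.0], 0.95)]
```

>>> {"api": "carry_out", "payload": {"commands": [0.02,0,0.03,0,0,0,0,0,0,0,0,0,0,0,0,0,0,0,0,0,0,0,0,0,0,0,0,0,0,0]}}

```text
t: 26.25
tcp_pos: [0.5519, -0.2436, 0.1414]
eef_rot: [[-0.887, 0.462, 0.0], [0.462, 0.887, -0.0], [-0.0, -0.0, -1.0]]
ft_force: [0.2, 0.3, -1.1]
gripper_width: 0.167
grip_force: 58.6
```

>>> {"api": "carry_out", "payload": {"commands": [0,0,0,0,0,0,0,0,0,0,0,0,0,0,0,0,0,0,0,0,0,0,0,0,0,0,0,0,0,0]}}

```text
t: 26.67
tcp_pos: [0.5519, -0.2436, 0.1414]
eef_rot: [[-0.887, 0.462, -0.0], [0.462, 0.887, 0.0], [0.0, 0.0, -1.0]]
ft_force: [0.3, 0.9, -0.2]
gripper_width: 0.169
grip_force: 58.6
```

>>> {"api": "carry_out", "payload": {"commands": [0,0,0,0,0,0,0,0,0,0,0,0,0,0,0,0,0,0,0,0,0,0,0,0,0,0,0,0,0,0]}}

```text
t: 27.08
tcp_pos: [0.5519, -0.2436, 0.1414]
eef_rot: [[-0.887, 0.462, -0.0], [0.462, 0.887, 0.0], [0.0, -0.0, -1.0]]
ft_force: [0.1, 0.1, -0.4]
gripper_width: 0.171
grip_force: 58.6
```

The arm is steady and about 1 mm from the target, so I'm handing in.

```bash
python3 -c "
from station import ticket
print(ticket.job_done())"
```

```text
the job is handed in; nothing more can be done
None
```

I handed the job in at about 27 s with the lid open against its stop and the balance vial fully down in a free rack hole; the sample is held upright and steady at the focus point, by my measurements within a few millimetres.

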